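# Seat the glue roller of a cobbler's gluing machine

## Robot

A 6-joint arm with a two-finger parallel gripper is mounted at the origin on the work surface. World frame = base frame: x ahead of the robot, y to its left, z up, the work surface at z = 0. Lengths are in m, angles in rad, forces in N, time in s.
With the tool pointing down it reaches from about 0.425 to 0.95 m from the base axis. Payload 3.5 kg.
Tool frame: the origin (TCP) lies midway between the tips of the shut fingers; the grasp point (between the pads) lies 19 mm behind it; z points along the fingers, y is the line along which they close (so a half turn about z gives the same grasp; the last joint's range is limited). The gripper opens to 85 mm and grips with 20 to 120 N. Pads are 22 mm wide; open, the fingers measure 114 mm over their backs; the gripper's body (76 mm by 85 mm) begins 54 mm behind the grasp point. The pads swing forward as they close: fully open they stand 13 mm farther back than shut.
Start: joints at [-1.364, 0.286, 1.577, -0, 1.279, -0.15], TCP at [0.236, -0.632, 0.231] pointing down, gripper open.
Joint ranges: [-2.77, 2.77], [-0.9, 2.22], [0.21, 2.48], [-1.53, 4.67], [0.24, 2.81], [-2.84, 2.84]. Speed limits (rad/s): [2.79, 2.79, 3.14, 3.14, 3.14, 3.14].

## Interface

Orientations are given as a unit quaternion [x, y, z, w].
In Python, from plant import ctrl, cams, order gives the robot as it stands.
- The arm moves only by the tool move_arm, never from a script. Its argument "plan" is one flat list of numbers, 7 for each row, row after row: the shift along the world's x, y, z in mm, then the turn, a rotation vector about the world's x, y, z in degrees, then the finger opening in mm, from 0 to 85.4. A call has 1 to 12 rows; each row shifts and turns the commanded pose from where the row before left it; what a row does not reach is not made up. A row lasts 1/10 s, in which the tool goes at most 50 mm and 8.59 degrees, less where a joint would pass 70% of its speed; a pose out of reach is approached as far as the arm can. A call is refused whole if a number of a shift passes 50 or a number of a turn 8.59, either way. A call with a gripper value outside its range is refused whole. The fingers move at their own pace and stop on an object; "newtons" is the grip in N (left out, the last holds). Time passes only in rows, so rows that do not move let the fingers close. It gives the time, the measured TCP pose, the force, the opening and the grip force at its end, in the units of the state.
- ctrl.get_state(): the state, without advancing time (a new reading comes with each control period).
- cams.read_camera(name): name is "scene" or "top" or "wrist"; returns a dict with "color" (384x512x3 uint8, red, green, blue), "fov_y" (degrees; the focal length in pixels is half the picture's height over the tangent of half this angle, whatever the lens; pixels are square), "cx", "cy" (the principal point, pixels), "k1" (the pictures are not rectified: a ray, as slopes to the right and down, at radius r is drawn at 1 + k1 r^2 times it, then the intrinsics apply), "origin" and "orientation" of the camera in the world; the wrist camera has in their place "T_tool_cam" (4x4, takes a point from camera to tool coordinates, whose origin is the TCP and whose axes are the flange's). Camera axes: x right, y up, looking along -z (the intrinsics and any distortion apply to the point x, -y, -z); pixel columns grow to the right and rows downward; lengths in m; the calibration is good to about 2 mm. A picture is of the moment at which its call begins: read the wrist's pose just before it. There is no depth.
- order.sign_off(): hands the job in; it is judged then, once.
The state is a dict: "time": time; "qpos": joint angles; "dq": joint speeds; "joint_efforts": joint torques, N m; "eef_pos": TCP position; "tcp_rot": TCP orientation; "contact_force": force on the tool from outside, world axes, zero at the start; "wrist_torque": the same for the moment, N m; "opening": opening from 0.0 (shut) to 1.0 (fully open); "finger_force": force on a finger pad.
Only numpy, scipy, OpenCV 4.12 (cv2) and the standard library are available. Lean on these libraries where they do the work, as an engineer would, in place of code of your own. Each camera call takes 0.05 s, during which the arm holds its last target. There are 200 camera calls.

## Task

The washed glue roller lies at the low end of the two sloping rails of the bench gluing machine. With your fingertips behind it, push it gently up the rails until both its bearings drop into their seats against the stops, staying behind it all the way so that it never rolls back or runs off on its own; then push the keeper's knob round until the keeper lies over the left bearing, as far as it turns. Do not pick up or carry anything, and leave the other things on the bench where they are.

Things in the scene. Friction and masses are not known exactly. Their poses are not given: they have to be found in the camera images.
- gluer: Grey bench gluing machine, fixed. Origin on the bench (z=0) under the middle of the rails; x points up the rails (away from the robot, up to 17 degrees either way), y to their left, z up; coordinates below are in this frame, in mm (x, y, z). Gearbox and motor at the right (y=-94 to -154), up to z=68; a fixed steel roller beyond the seats (x=92, z up to 102); outfeed plate x=120 to 195, z up to 100.
- rail_foot (a point): Foot of the slope (-65, 0, 60). The rails are the top edges of two cheek plates 14 thick, inner faces at y=+-62 (124 apart): level, z=60, from x=-115 to -65 (end horns on the cheeks at x=-125 to -115, up to z=80), then a 10-degree slope. Between the cheeks it is open from above and from the low end: nothing above z=40 until x=75.
- rail_crest (a point): Top of the slope (35, 0, 77.6). Beyond it each rail has a seat, a pocket 5 deep (floor z=72.6), closed by an upright stop post: face at x=64, top at z=106.5. Let go on the slope, the roller rolls back down; in the seats it stays.
- seat (a point): Centre of the roller when both bearings are in their seats: gluer (48, 0, 88.6), about 1.5 mm free play along x.
- roller: Glue roller, loose, 0.4 to 0.75 kg: black rubber body 50 in diameter, 118 long (3 mm play to each cheek), a steel bearing 32 in diameter at each end that runs on the rails. Origin at its centre; y along its axis (it rolls about y). Starts on the level rails, centre at x=-96 to -74, z=76, clear of the horns. A push of under 10 N takes it up the slope; past the crest it drops 5 into the seats.
- keeper (a joint): Turn of the keeper bar about its upright pivot, rad. 0 = wide open, pointing left (+y) and 0.5 rad uphill; grows anticlockwise from above as it closes; 0.5 = straight left; 2.07 = shut at its end stop, pointing down the rails (-x) over the left bearing. Starts at 0 to 0.6. Stiff pivot: about 1 N at the knob turns it and it stays where left.
- keeper_pivot (a point): Pivot of the keeper, on top of the left stop post at gluer (74, 69, 106.5); axes as the gluer's. Its hub ends at z=117.5.
- keeper_knob (a point): Middle of the keeper's black knob, an upright pin 16 in diameter and 30 tall (z=115 to 145), 42 mm from the pivot near the end of the flat steel bar (14 wide, top at z=115, underside 2 mm above a seated bearing). A fingertip at z=121 or higher touches only the knob.
- tin: Bystander, loose: cement tin, 84 in diameter, 105 tall, left of the machine. Origin under its middle.
- hammer: Bystander, loose: hammer 260 long lying right of the machine.
- sleeve: Bystander, loose: brass bearing sleeve, 48 in diameter, 40 tall, standing left of the low end of the rails. Origin under its middle.
- heel: Bystander, loose: wooden heel block 60 x 62 x 30, left of the seats. Origin under its middle.
- spool: Bystander, loose: wooden thread spool, 52 in diameter, 60 tall, left of the far end. Origin under its middle.
- last: Bystander, loose: wooden shoe last about 240 long, 100 tall, right of the machine. Origin under its middle.
- bottle: Bystander, loose: white bottle with a yellow cap, 56 in diameter, 150 tall, left of the low end. Origin under its middle.
Not all that is in view belongs to the job. Of the things that look like the roller, the smallest one is meant.

How it is judged:
By the outcome, as a careful person would: the job done as asked, in the order asked, and still so for the second after the job is handed in, with the robot touching nothing.
It also fails if it takes over 54 s, if anything falls off the work surface, if the arm or the gripper's body presses on something with over 40 N, if the wrist force passes 120 N, or if a joint passes its speed limit or range.

## Working session

There is one attempt and no reset: what is moved stays moved. The work goes in short steps, Python scripts to look and compute and a tool call to move; the robot and the scene stay as the last step left them, time stands still between calls to the robot, and variables do not carry over. Pictures are saved under pics/ and viewed, at most 11 in all, crops included, and the job is handed in when it is done.

Besides the shell and the picture viewer there is one more tool, called after "Call:" by a JSON object that holds its "api" and its "payload". move_arm: Moves the arm, as the interface text tells. Its arguments: {"type":"object","properties":{"plan":{"type":"array","items":{"type":"number"}},"newtons":{"type":"number"}},"required":["plan"]}

```bash
mkdir -p pics; ls; cat > h.py <<'E'
import numpy as np, cv2
from plant import ctrl, cams, order
from scipy.spatial.transform import Rotation as R
def grab(n):
    s=ctrl.get_state(); c=cams.read_camera(n)
    if 'origin' in c:
        q=np.array(c['orientation'],float)
        M=R.from_quat(q).as_matrix() if q.size==4 else q.reshape(3,3); o=np.array(c['origin'])
    else:
        T=np.eye(4);T[:3,:3]=R.from_quat(s['tcp_rot']).as_matrix();T[:3,3]=s['eef_pos']
        T=T@np.array(c['T_tool_cam']);M,o=T[:3,:3],T[:3,3]
    return dict(M=M,o=o,f=192/np.tan(np.radians(c['fov_y'])/2),cx=c['cx'],cy=c['cy'],k=c['k1'],img=c['color'])
def ray(c,u,v):
    a=np.array([(u-c['cx'])/c['f'],(v-c['cy'])/c['f']]);b=a.copy()
    for _ in range(20): b=a/(1+c['k']*(b@b))
    return c['M']@np.array([b[0],-b[1],-1])
def onz(c,u,v,z):
    d=ray(c,u,v);return c['o']+d*(z-c['o'][2])/d[2]
def proj(c,p):
    q=c['M'].T@(np.array(p)-c['o']);b=np.array([q[0],-q[1]])/-q[2];b=b*(1+c['k']*(b@b))
    return b*c['f']+[c['cx'],c['cy']]
def save(c,n,s=1.5): cv2.imwrite('pics/'+n,cv2.resize(c['img'][...,::-1],None,fx=s,fy=s))
E
python3 - <<'E'
from h import *
for n in('scene','top'):
    c=grab(n);save(c,n+'0.png');print(n,c['o'],c['M'].round(3).tolist(),c['f'],c['k'])
print(ctrl.get_state())
E
```

```text
pics
scene [1.28420214 0.25442557 1.1979312 ] [[-0.246, -0.772, 0.586], [0.969, -0.191, 0.155], [-0.007, 0.606, 0.795]] 493.1028345281329 0.009049735032948527
top [0.35650529 0.05877786 1.35668438] [[0.023, 0.994, -0.109], [-1.0, 0.025, 0.011], [0.014, 0.108, 0.994]] 400.3903439467165 -0.13896996264714448
{'time': 0.1, 'qpos': array([-1.36399361e+00,  2.87123113e-01,  1.57801665e+00,  2.12469324e-05,
        1.27857991e+00, -1.49999350e-01]), 'dq': array([-0.00071216, -0.0024617 , -0.0035819 ,  0.00262142,  0.00045366,
       -0.0007516 ]), 'joint_efforts': array([ 9.05727666e-04, -4.07292795e+01, -2.93699062e+01, -1.12215532e-04,
        3.38876569e-03,  2.04135102e-05]), 'eef_pos': array([ 0.2356758 , -0.63189941,  0.23006235]), 'tcp_rot': array([ 9.84128686e-01,  1.77453090e-01, -2.00355624e-05, -1.06336636e-03]), 'contact_force': array([-0.20756318, -0.52752868, -0.49699007]), 'wrist_torque': array([0.0222601 , 0.03577826, 0.01169496]), 'finger_force': 0.0, 'opening': 0.9990453829727184}
```

View pics/top0.png

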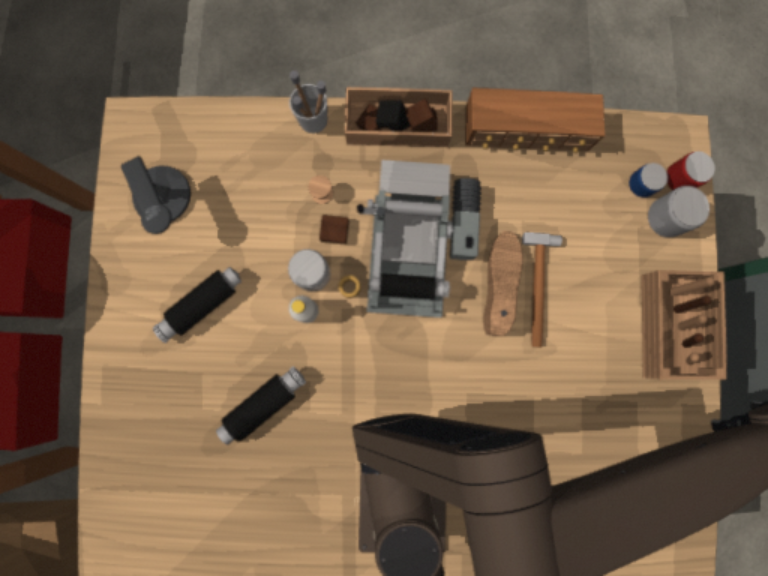

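View pics/scene0.png

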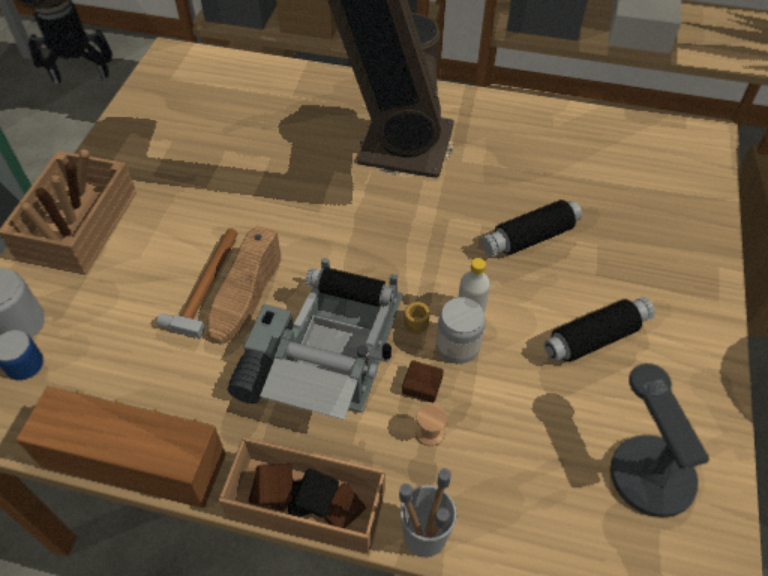

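The top view shows the machine at about (410,240) with the roller at (410,287) on its low end. The knob is at (361,209), on the left. The scene view agrees with this. Next I'll measure these points.

```bash
python3 - <<'E'
from h import *
t=grab('top');s=grab('scene')
def blobs(c,box,thr=45):
    x0,y0,x1,y1=box
    m=(c['img'][y0:y1,x0:x1].max(2)<thr).astype(np.uint8)
    n,l,st,ce=cv2.connectedComponentsWithStats(m)
    for i in range(1,n):
        if st[i,4]>12:
            cn=np.argwhere(l==i)[:,::-1].astype(np.float32)+[x0,y0]
            print(st[i]+[x0,y0,0,0,0],(ce[i]+[x0,y0]).round(1),cv2.minAreaRect(cn.astype(np.float32)))
print('top');blobs(t,(230,100,325,220))
print('scene');blobs(s,(150,165,290,290))
im=t['img'][100:220,225:330]
cv2.imwrite('pics/tc.png',cv2.resize(im[...,::-1],None,fx=5.5,fy=5,interpolation=cv2.INTER_CUBIC)[:600])
im=s['img'][165:290,145:290]
cv2.imwrite('pics/sc.png',cv2.resize(im[...,::-1],None,fx=4.8,fy=4.8,interpolation=cv2.INTER_CUBIC)[:600])
E
```

```text
top
[302 120   6  22  99] [304.3 130.9] ((304.5, 130.5), (21.0, 5.0), 90.0)
[316 121   4  20  44] [317.9 131.1] ((317.5, 130.5), (19.0, 3.0), 90.0)
[262 130  28   4  52] [275.9 131.7] ((275.44921875, 131.7106475830078), (27.07387924194336, 2.066164493560791), 4.085616588592529)
[311 158   4   7  23] [312.4 160.9] ((312.5, 161.0), (6.0, 3.0), 90.0)
[253 182  37  18 540] [271.2 190.6] ((271.40167236328125, 190.37281799316406), (36.176048278808594, 15.335495948791504), 3.4682295322418213)
scene
[212 177  45  30 769] [232.4 191.6] ((233.2599639892578, 194.17999267578125), (43.274940490722656, 29.415645599365234), 8.130102157592773)
[175 208   8   8  42] [178.2 211.4] ((178.20001220703125, 211.1000213623047), (4.919349670410156, 8.049844741821289), 26.56505012512207)
[191 213   4   7  18] [192.9 216.3] ((192.5, 216.0), (6.0, 3.0), 90.0)
[152 227  34  42 458] [167.1 252.4] ((167.64202880859375, 245.1453094482422), (22.534286499023438, 45.65010070800781), 19.09349250793457)
[255 229   6  11  54] [257.2 233.9] ((257.5, 234.0), (10.0, 5.0), 90.0)
[241 248   3   8  14] [241.8 251.2] ((241.55001831054688, 251.35003662109375), (1.8973664045333862, 7.273237705230713), 18.434947967529297)
[268 258  22  10  96] [278.3 262.9] ((278.2213134765625, 262.94744873046875), (22.40400505065918, 4.2889275550842285), 16.389541625976562)
```

View pics/tc.png

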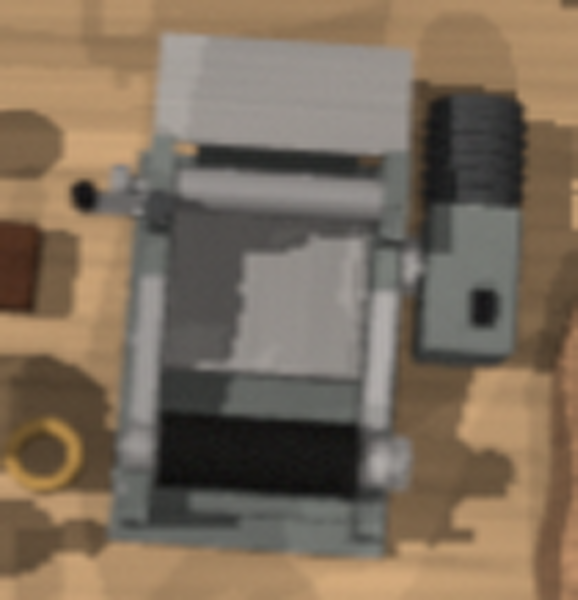

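View pics/sc.png

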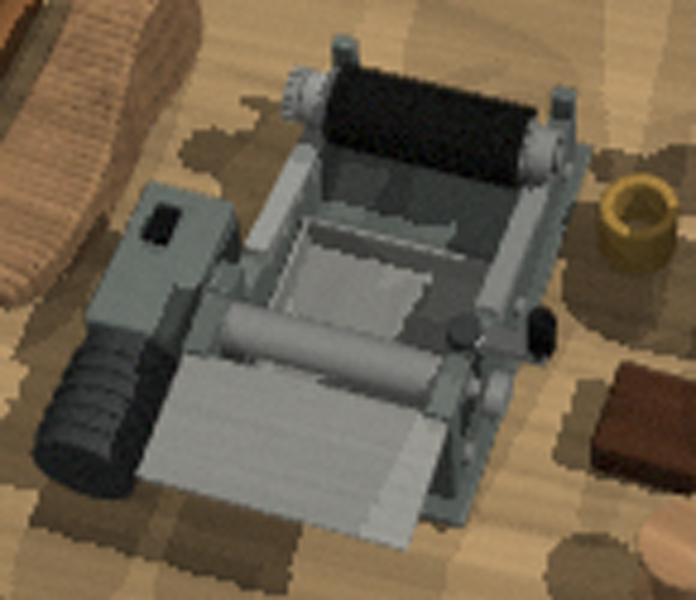

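The top crop shows the outfeed corners at about (163,33), (413,48), (158,137) and (410,153), the black roller at (260,452), and the knob at (84,195). In the scene crop the knob is at (540,333) and the keeper is clearly open.

```bash
python3 - <<'E'
from h import *
t=grab('top');s=grab('scene')
T=lambda x,y,z:onz(t,x/5.5+225,y/5+100,z)
S=lambda x,y,z:onz(s,x/4.8+145,y/4.8+165,z)
P=[T(163,33,.1),T(413,48,.1),T(158,137,.1),T(410,153,.1)]
print('plate top',np.round(P,4))
Q=[S(408,549,.1),S(138,478,.1),S(447,420,.1),S(195,350,.1)]
print('plate scene',np.round(Q,4))
for A in(P,Q):
  l=A[0]-A[1];print('w',np.linalg.norm(l),'yaw',np.degrees(np.arctan2(-l[0],l[1])),'len',np.linalg.norm(A[0]-A[2]),np.linalg.norm(A[1]-A[3]))
# roller centre, two views triangulated
def tri(a,b):
    da,db=a[1]/np.linalg.norm(a[1]),b[1]/np.linalg.norm(b[1])
    k=np.linalg.lstsq(np.c_[da,-db],b[0]-a[0],rcond=None)[0]
    p,q=a[0]+k[0]*da,b[0]+k[1]*db;return (p+q)/2,np.linalg.norm(p-q)
print('roller',tri((t['o'],ray(t,271.2,190.4)),(s['o'],ray(s,233.5,191.6))))
print(' top on z=.085',T(260,452,.085))
print('knob',tri((t['o'],ray(t,240.3,139)),(s['o'],ray(s,257.5,234.2))),T(84,195,.13))
print('bearings',T(138,448,.082),T(388,462,.082), 'slope foot/stop posts')
yaw=np.degrees(np.arctan2(-(P[0]-P[1])[0],(P[0]-P[1])[1]))
E
```

```text
plate top [[ 0.7632  0.0617  0.1   ]
 [ 0.7576 -0.0865  0.1   ]
 [ 0.6934  0.0629  0.1   ]
 [ 0.6871 -0.0852  0.1   ]]
plate scene [[ 0.7707  0.0692  0.1   ]
 [ 0.7658 -0.0776  0.1   ]
 [ 0.694   0.0692  0.1   ]
 [ 0.6854 -0.0736  0.1   ]]
w 0.14826756781996148 yaw -2.1685150671403464 len 0.06976733537212018 0.07047984181735041
w 0.14683645796784792 yaw -1.922108580886787 len 0.07671111593162143 0.0804338011325133
roller (array([0.49359766, 0.00142381, 0.07356501]), np.float64(0.00012693502321742582))
 top on z=.085 [ 0.49244687 -0.0014343   0.085     ]
knob (array([0.6469193 , 0.10592117, 0.12823917]), np.float64(0.004063311581949094)) [0.64692103 0.10395402 0.13      ]
bearings [0.49357968 0.06951793 0.082     ] [ 0.48816753 -0.07643326  0.082     ] slope foot/stop posts
```

Call:
{"api": "move_arm", "payload": {"plan": [22, 44, 0, 0, 0, -2.8, 45, 22, 44, 0, 0, 0, -2.8, 45, 22, 44, 0, 0, 0, -2.8, 45, 22, 44, 0, 0, 0, -2.8, 45, 22, 44, 0, 0, 0, -2.8, 45, 22, 44, 0, 0, 0, -2.8, 45, 22, 44, 0, 0, 0, -2.8, 45, 22, 44, 0, 0, 0, -2.8, 45, 7, 40, 0, 0, 0, 0, 45, 7, 40, 0, 0, 0, 0, 45, 7, 40, 0, 0, 0, 0, 45, 7, 40, 0, 0, 0, 0, 45]}}

```text
time: 1.5
eef_pos: [0.4398, -0.1188, 0.2315]
tcp_rot: [1.0, -0.017, 0.0, 0.0]
contact_force: [0.4, -0.4, 0.6]
opening: 0.526
finger_force: 0.0
```

Call:
{"api": "move_arm", "payload": {"plan": [0, 40, 0, 0, 0, 0, 45, 0, 40, 0, 0, 0, 0, 45, 0, 40, 0, 0, 0, 0, 45, 0, 0, 0, 0, 0, 0, 45, 0, 0, 0, 0, 0, 0, 45]}}

```text
time: 2.0
eef_pos: [0.4397, 0.0001, 0.2315]
tcp_rot: [1.0, -0.016, 0.0, 0.0]
contact_force: [0.7, 0.3, 0.0]
opening: 0.53
finger_force: 0.0
```

```bash
python3 - <<'E'
from h import *
c=grab('wrist');save(c,'w1.png');print(c['o'],c['f'])
for p in [(.4935,-.0014,.1),(.44,0,.06),(.568-.115,.058,.08),(.568-.115,-.066,.08)]: print(p,proj(c,p)*1.5)
E
```

```text
[ 0.51542987 -0.00169964  0.37398767] 317.36116429256276
(0.4935, -0.0014, 0.1) [381.06290253 183.7760042 ]
(0.44, 0, 0.06) [381.3893039  259.22348237]
(0.45299999999999996, 0.058, 0.08) [289.13568596 249.55012937]
(0.45299999999999996, -0.066, 0.08) [485.38303947 243.48871914]
```

View pics/w1.png

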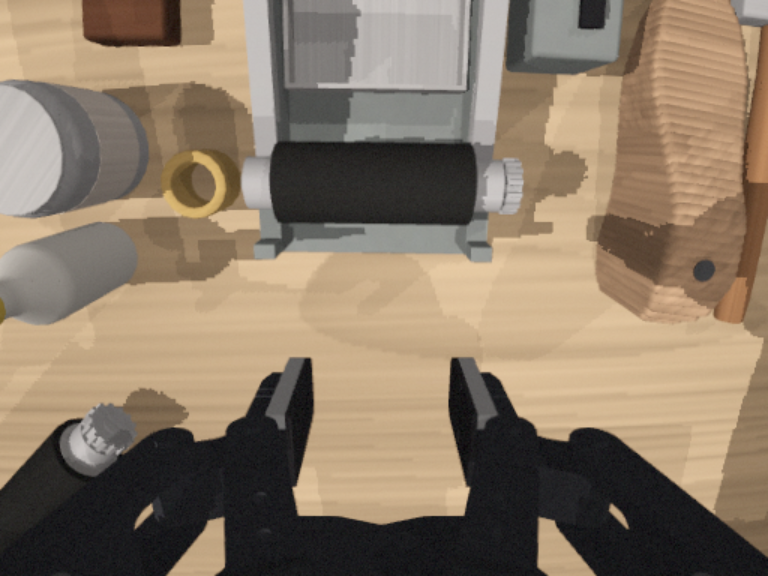

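The wrist view shows the roller at about (374,182) and the horns at (267,249) and (481,249). The gluer's yaw matches the tool's, and its centreline is at about y=+4 mm. I'll descend behind the roller.

Call:
{"api": "move_arm", "payload": {"plan": [0, 1, -35, 0, 0, 0, 45, 0, 1, -35, 0, 0, 0, 45, 0, 1, -35, 0, 0, 0, 45, 0, 1, -35, 0, 0, 0, 45, 0, 0, -25, 0, 0, 0, 45, 0, 0, -6, 0, 0, 0, 45, 0, 0, 0, 0, 0, 0, 45]}}

```text
time: 2.75
eef_pos: [0.4394, 0.0026, 0.0597]
tcp_rot: [1.0, -0.018, -0.001, -0.0]
contact_force: [-0.8, -0.5, 0.7]
opening: 0.529
finger_force: 0.0
```

Call:
{"api": "move_arm", "payload": {"plan": [4, 0, 0, 0, 0, 0, 45, 4, 0, 0, 0, 0, 0, 45, 4, 0, 0, 0, 0, 0, 45, 2, 0, 0, 0, 0, 0, 45]}}

```text
time: 3.15
eef_pos: [0.4551, 0.0034, 0.0614]
tcp_rot: [1.0, -0.017, 0.001, 0.0]
contact_force: [-1.0, -0.3, 0.4]
opening: 0.523
finger_force: 0.0
```

Call:
{"api": "move_arm", "payload": {"plan": [1, 0, 0, 0, 0, 0, 45, 1, 0, 0, 0, 0, 0, 45, 1, 0, 0, 0, 0, 0, 45, 1, 0, 0, 0, 0, 0, 45, 1.5, 0, 0, 0, 0, 0, 45, 1.5, 0, 0, 0, 0, 0, 45, 1.5, 0, 0, 0, 0, 0, 45, 1.5, 0, 0, 0, 0, 0, 45]}}

```text
time: 3.95
eef_pos: [0.4616, 0.0038, 0.0597]
tcp_rot: [1.0, -0.017, -0.003, -0.0]
contact_force: [-6.9, -0.5, 4.4]
opening: 0.529
finger_force: 3.4
```

```bash
python3 - <<'E'
from h import *
c=grab('wrist');m=(c['img'].max(2)<45).astype(np.uint8)
save(c,'w2.png',1.2)
E
```

```text
(no output)
```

View pics/w2.png

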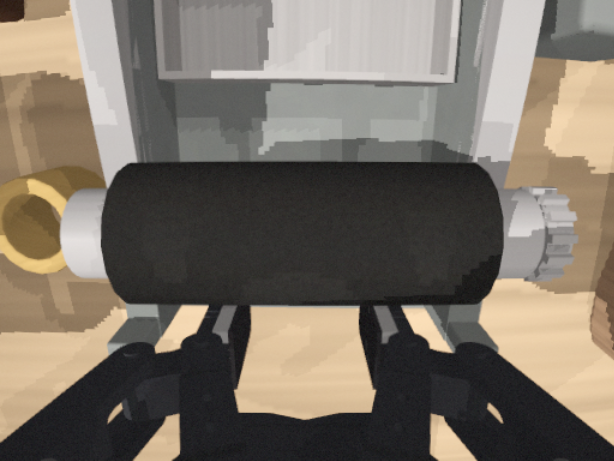

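The wrist view shows both fingertips touching the back of the roller, which is square to the rails and centred. I'll push it up slowly.

Call:
{"api": "move_arm", "payload": {"plan": [1.5, 0, 0.2, 0, 0, 0, 45, 1.5, -0.1, 0.2, 0, 0, 0, 45, 1.5, 0, 0.2, 0, 0, 0, 45, 1.5, -0.1, 0.2, 0, 0, 0, 45, 1.5, 0, 0.2, 0, 0, 0, 45, 1.5, -0.1, 0.2, 0, 0, 0, 45, 1.5, 0, 0.2, 0, 0, 0, 45, 1.5, -0.1, 0.2, 0, 0, 0, 45]}}

```text
time: 4.8
eef_pos: [0.4714, 0.0039, 0.0604]
tcp_rot: [1.0, -0.017, -0.006, -0.001]
contact_force: [-11.3, -0.5, 6.2]
opening: 0.527
finger_force: 5.5
```

```bash
cat > rp.py <<'E'
from h import *
t=grab('top');m=(t['img'][125:215,240:305].max(2)<40).astype(np.uint8)
n,l,st,ce=cv2.connectedComponentsWithStats(m)
for i in range(1,n):
    if st[i,4]>60:
        p=np.argwhere(l==i)[:,::-1].astype(np.float32)
        print(ce[i]+[240,125],cv2.minAreaRect(p)[1:],onz(t,*(ce[i]+[240,125]),.085))
E
python3 rp.py
```

```text
[264.875 193.5  ] ((24.413110733032227, 13.025787353515625), 55.00798034667969) [0.48191118 0.02200052 0.085     ]
```

Call:
{"api": "move_arm", "payload": {"plan": [2, 0, 0.3, 0, 0, 0, 45, 2, -0.1, 0.4, 0, 0, 0, 45, 2, 0, 0.3, 0, 0, 0, 45, 2, -0.1, 0.4, 0, 0, 0, 45, 2, 0, 0.3, 0, 0, 0, 45, 2, -0.1, 0.4, 0, 0, 0, 45, 2, 0, 0.3, 0, 0, 0, 45, 2, -0.1, 0.4, 0, 0, 0, 45]}}

```text
time: 5.65
eef_pos: [0.4876, 0.0035, 0.0632]
tcp_rot: [1.0, -0.017, -0.006, -0.001]
contact_force: [-9.2, 0.1, 5.3]
opening: 0.526
finger_force: 5.0
```

```bash
cat > wp.py <<'E'
from h import *
c=grab('wrist');g=c['img'].max(2)
m=(g[:300]<60).astype(np.uint8)
# front (far) edge of roller body, at a few columns left/mid/right
for u in (110,180,256,330,400):
    r=np.where(m[60:250,u])[0]; v=60+r[0] if len(r) else -1
    print(u,v,onz(c,u,v,.10).round(4))
print(ctrl.get_state()['contact_force'])
E
python3 wp.py
```

```text
110 136 [0.5529 0.0499 0.1   ]
180 135 [0.5522 0.0261 0.1   ]
256 135 [0.5512 0.0011 0.1   ]
330 136 [ 0.5502 -0.0234  0.1   ]
400 139 [ 0.5487 -0.0472  0.1   ]
[-9.11636634  0.98938547  4.58881196]
```

Call:
{"api": "move_arm", "payload": {"plan": [2.5, 0, 0.4, 0, 0, 0, 45, 2.5, -0.1, 0.5, 0, 0, 0, 45, 2.5, -0.1, 0.4, 0, 0, 0, 45, 2.5, -0.1, 0.5, 0, 0, 0, 45, 2.5, 0, 0.4, 0, 0, 0, 45, 2.5, -0.1, 0.5, 0, 0, 0, 45, 2.5, -0.1, 0.4, 0, 0, 0, 45, 2.5, -0.1, 0.5, 0, 0, 0, 45, 2.5, 0, 0.4, 0, 0, 0, 45, 2.5, -0.1, 0.5, 0, 0, 0, 45, 2.5, -0.1, 0.4, 0, 0, 0, 45, 2.5, -0.1, 0.5, 0, 0, 0, 45]}}

```text
time: 6.9
eef_pos: [0.5177, 0.0025, 0.0686]
tcp_rot: [1.0, -0.017, -0.006, -0.001]
contact_force: [-9.8, 0.2, 5.1]
opening: 0.529
finger_force: 5.0
```

Call:
{"api": "move_arm", "payload": {"plan": [2.5, 0, 0.4, 0, 0, 0, 45, 2.5, -0.1, 0.5, 0, 0, 0, 45, 2.5, -0.1, 0.4, 0, 0, 0, 45, 2.5, -0.1, 0.5, 0, 0, 0, 45, 2.5, 0, 0.4, 0, 0, 0, 45, 2.5, -0.1, 0.5, 0, 0, 0, 45, 2.5, -0.1, 0.4, 0, 0, 0, 45, 2.5, -0.1, 0.5, 0, 0, 0, 45, 2.5, 0, 0.4, 0, 0, 0, 45, 2.5, -0.1, 0.5, 0, 0, 0, 45, 2.5, -0.1, 0.4, 0, 0, 0, 45, 2.5, -0.1, 0.5, 0, 0, 0, 45]}}

```text
time: 8.1
eef_pos: [0.5478, 0.0016, 0.074]
tcp_rot: [1.0, -0.017, -0.006, -0.001]
contact_force: [-10.5, 0.8, 4.6]
opening: 0.528
finger_force: 5.0
```

```bash
python3 wp.py
```

```text
110 136 [0.6119 0.0531 0.1   ]
180 135 [0.6111 0.0268 0.1   ]
256 135 [ 0.61   -0.0008  0.1   ]
330 136 [ 0.6089 -0.0278  0.1   ]
400 139 [ 0.6072 -0.0542  0.1   ]
[-8.82046849  0.08641731  4.15070392]
```

Call:
{"api": "move_arm", "payload": {"plan": [1.5, 0, 0.3, 0, 0, 0, 45, 1.5, -0.1, 0.2, 0, 0, 0, 45, 1.5, 0, 0.3, 0, 0, 0, 45, 1.5, -0.1, 0.2, 0, 0, 0, 45, 1.5, 0, 0.3, 0, 0, 0, 45, 1.5, -0.1, 0.2, 0, 0, 0, 45, 1.5, 0, 0.3, 0, 0, 0, 45, 1.5, -0.1, 0.2, 0, 0, 0, 45, 1.5, 0, 0.2, 0, 0, 0, 45, 1.5, -0.1, 0.2, 0, 0, 0, 45]}}

```text
time: 9.15
eef_pos: [0.5627, 0.0011, 0.0767]
tcp_rot: [1.0, -0.017, -0.006, -0.001]
contact_force: [-10.4, -0.1, 5.2]
opening: 0.523
finger_force: 5.4
```

Call:
{"api": "move_arm", "payload": {"plan": [1, 0, 0, 0, 0, 0, 45, 1, -0.1, 0, 0, 0, 0, 45, 1, 0, 0, 0, 0, 0, 45, 1, 0, 0, 0, 0, 0, 45, 1, -0.1, 0, 0, 0, 0, 45, 1, 0, 0, 0, 0, 0, 45]}}

```text
time: 9.75
eef_pos: [0.5732, 0.0003, 0.0779]
tcp_rot: [1.0, -0.017, 0.001, 0.0]
contact_force: [0.5, 0.5, -0.0]
opening: 0.527
finger_force: 0.0
```

```bash
python3 wp.py
```

```text
110 115 [0.6444 0.0527 0.1   ]
180 114 [0.6434 0.0259 0.1   ]
256 114 [ 0.6423 -0.0024  0.1   ]
330 116 [ 0.6408 -0.03    0.1   ]
400 123 [ 0.6377 -0.0571  0.1   ]
[-0.27374188 -1.06267691 -0.17748351]
```

Call:
{"api": "move_arm", "payload": {"plan": [1.5, 0, 0, 0, 0, 0, 45, 1.5, 0, 0, 0, 0, 0, 45, 1.5, 0, 0, 0, 0, 0, 45, 1.5, 0, 0, 0, 0, 0, 45, 1.5, 0, 0, 0, 0, 0, 45, 1, 0, 0, 0, 0, 0, 45]}}

```text
time: 10.4
eef_pos: [0.5804, 0.0002, 0.0778]
tcp_rot: [1.0, -0.017, -0.002, -0.0]
contact_force: [-5.4, -0.6, 4.2]
opening: 0.527
finger_force: 2.5
```

```bash
python3 wp.py; python3 - <<'E'
from h import *
save(grab('wrist'),'w3.png',1.3)
E
```

```text
110 134 [0.6446 0.0535 0.1   ]
180 132 [0.6441 0.0263 0.1   ]
256 132 [ 0.643  -0.0023  0.1   ]
330 133 [ 0.6418 -0.0302  0.1   ]
400 143 [ 0.6374 -0.0577  0.1   ]
[-3.94685818 -0.61317554  2.01276723]
```

View pics/w3.png

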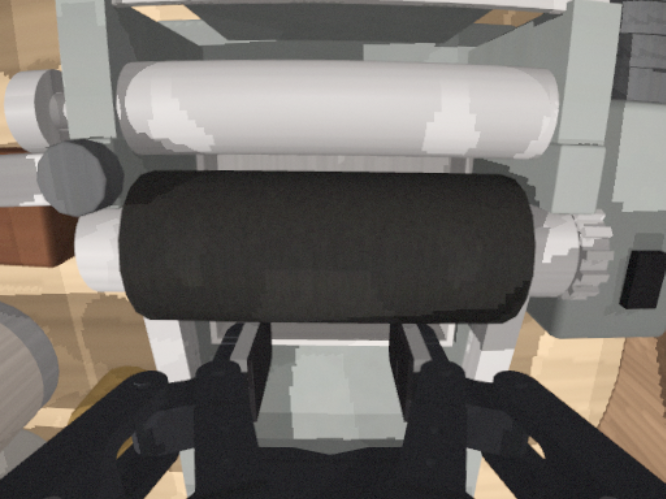

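The wrist view shows the roller seated square against both stops, with about 5 N of reaction. The hub is at about (80,178) in the picture. Now I'll back off, rise and look at the keeper.

Call:
{"api": "move_arm", "payload": {"plan": [-4, 0, 0, 0, 0, 0, 45, -8, 0, 0, 0, 0, 0, 45, -10, 0, 0, 0, 0, 0, 45, 0, 0, 20, 0, 0, 0, 45, 0, 0, 40, 0, 0, 0, 20, 0, 10, 40, 0, 0, 0, 0, 0, 20, 30, 0, 0, 0, 0, 0, 0, 0, 0, 0, 0, 0, 0, 0, 0, 0, 0, 0, 0]}}

```text
time: 11.4
eef_pos: [0.5591, 0.0305, 0.2086]
tcp_rot: [1.0, -0.017, 0.001, 0.0]
contact_force: [0.0, 0.0, -0.8]
opening: 0.002
finger_force: 0.0
```

```bash
python3 - <<'E'
from h import *
c=grab('wrist');save(c,'w4.png',1.5)
print('hub',onz(c,0,0,.1175),c['o'])
for p in [(.6443,.0686,.1175),(.6465,.11,.145)]: print(proj(c,p)*1.5)
E
```

```text
hub [0.7136601  0.20803667 0.1175    ] [0.63455934 0.02855153 0.35121089]
[294.73659118 126.6790137 ]
[185.57641256 124.28132151]
```

View pics/w4.png

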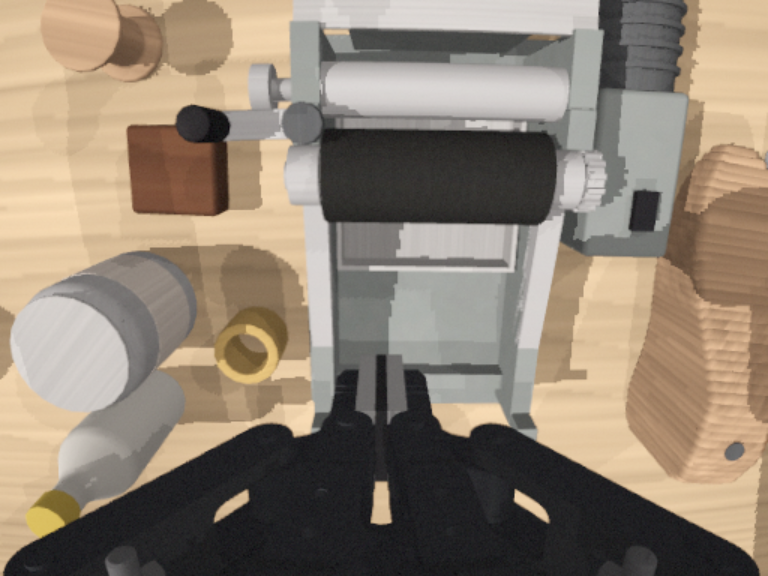

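The wrist view shows the hub at (301,124), the knob's top at (194,124) and the roller still seated. The keeper points straight left (about 0.5). I'll go to the uphill side of the knob.

Call:
{"api": "move_arm", "payload": {"plan": [30, 19, 0, 0, 0, 0, 0, 30, 19, 0, 0, 0, 0, 0, 30, 19, 0, 0, 0, 0, 0, 31, 20, 0, 0, 0, 0, 0, 0, 0, -25, 0, 0, 0, 0, 0, 0, -30, 0, 0, 0, 0, 0, 0, -25, 0, 0, 0, 0, 0, 0, -4, 0, 0, 0, 0, 0, 0, 0, 0, 0, 0, 0]}}

```text
time: 12.35
eef_pos: [0.6786, 0.1067, 0.121]
tcp_rot: [1.0, -0.017, -0.003, 0.0]
contact_force: [-0.3, -0.6, 0.2]
opening: -0.002
finger_force: 0.0
```

Call:
{"api": "move_arm", "payload": {"plan": [-4, 0, 0, 0, 0, 0, 0, -4, 0, 0, 0, 0, 0, 0, -3, 0, 0, 0, 0, 0, 0, -2, 0, 0, 0, 0, 0, 0, -2, 0, 0, 0, 0, 0, 0, -2, 0, 0, 0, 0, 0, 0]}}

```text
time: 12.95
eef_pos: [0.6638, 0.1075, 0.1246]
tcp_rot: [1.0, -0.017, 0.001, -0.0]
contact_force: [1.2, 1.8, -0.2]
opening: 0.005
finger_force: 0.7
```

```bash
python3 - <<'E'
from h import *
c=grab('scene');im=c['img'][165:290,145:290]
cv2.imwrite('pics/s2.png',cv2.resize(im[...,::-1],None,fx=4.8,fy=4.8,interpolation=cv2.INTER_CUBIC))
E
```

```text
(no output)
```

View pics/s2.png

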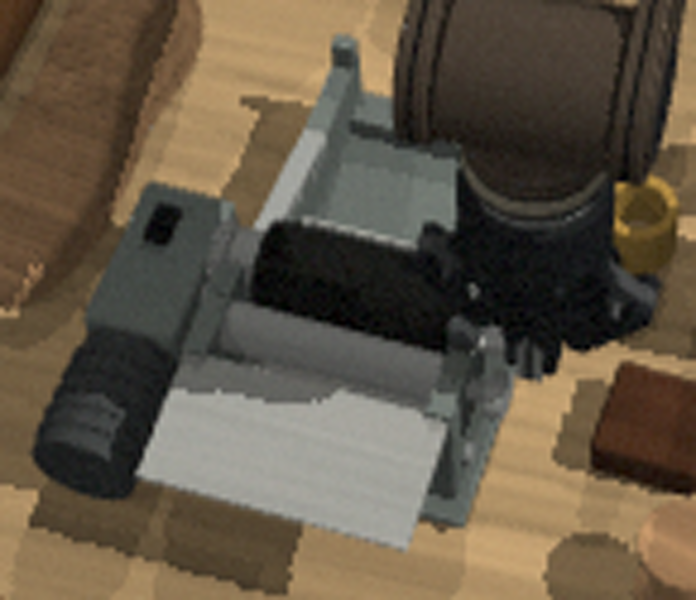

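Contact with the knob is where expected. The scene view shows the gripper at (530,300) over the keeper and the roller in its seats. Now I'll sweep the knob round along its arc.

Call:
{"api": "move_arm", "payload": {"plan": [-3, 1.6, 0, 0, 0, 0, 0, -3.2, 1.6, 0, 0, 0, 0, 0, -3.2, 1.6, 0, 0, 0, 0, 0, -3.5, 0.7, 0, 0, 0, 0, 0, -3.5, 0.6, 0, 0, 0, 0, 0, -3.5, 0.6, 0, 0, 0, 0, 0, -3.6, 0, 0, 0, 0, 0, 0, -3.6, -0.2, 0, 0, 0, 0, 0, -3.6, -0.3, 0, 0, 0, 0, 0]}}

```text
time: 13.9
eef_pos: [0.6325, 0.1133, 0.124]
tcp_rot: [1.0, -0.017, 0.0, 0.0]
contact_force: [1.4, -1.3, 0.1]
opening: 0.002
finger_force: 0.8
```

Call:
{"api": "move_arm", "payload": {"plan": [-4, -1.3, 0, 0, 0, 0, 0, -4, -1.6, 0, 0, 0, 0, 0, -4, -1.8, 0, 0, 0, 0, 0, -3.5, -2.6, 0, 0, 0, 0, 0, -3.5, -2.9, 0, 0, 0, 0, 0, -3.5, -3.1, 0, 0, 0, 0, 0]}}

```text
time: 14.5
eef_pos: [0.6096, 0.1, 0.1238]
tcp_rot: [1.0, -0.017, -0.0, -0.0]
contact_force: [0.3, 0.6, -0.2]
opening: -0.003
finger_force: 0.5
```

Call:
{"api": "move_arm", "payload": {"plan": [-2.4, -3.5, 0, 0, 0, 0, 0, -2.3, -3.5, 0, 0, 0, 0, 0, -2.1, -3.6, 0, 0, 0, 0, 0, 0, 0, 0, 0, 0, 0, 0]}}

```text
time: 14.9
eef_pos: [0.6029, 0.0889, 0.1239]
tcp_rot: [1.0, -0.017, -0.0, 0.0]
contact_force: [-0.8, -0.1, -1.4]
opening: 0.001
finger_force: 0.0
```

Call:
{"api": "move_arm", "payload": {"plan": [0, -1.5, 0, 0, 0, 0, 0, 0, -1.5, 0, 0, 0, 0, 0, 0, -1.5, 0, 0, 0, 0, 0, 0, -1.5, 0, 0, 0, 0, 0]}}

```text
time: 15.3
eef_pos: [0.6029, 0.0878, 0.124]
tcp_rot: [1.0, -0.018, -0.0, -0.005]
contact_force: [0.7, 16.1, 1.4]
opening: 0.003
finger_force: 7.9
```

```bash
python3 - <<'E'
from h import *
c=grab('wrist');save(c,'w5.png',1.5)
print(ctrl.get_state()['contact_force'])
E
```

```text
[ 0.21357347 13.57128715  1.08242886]
```

View pics/w5.png

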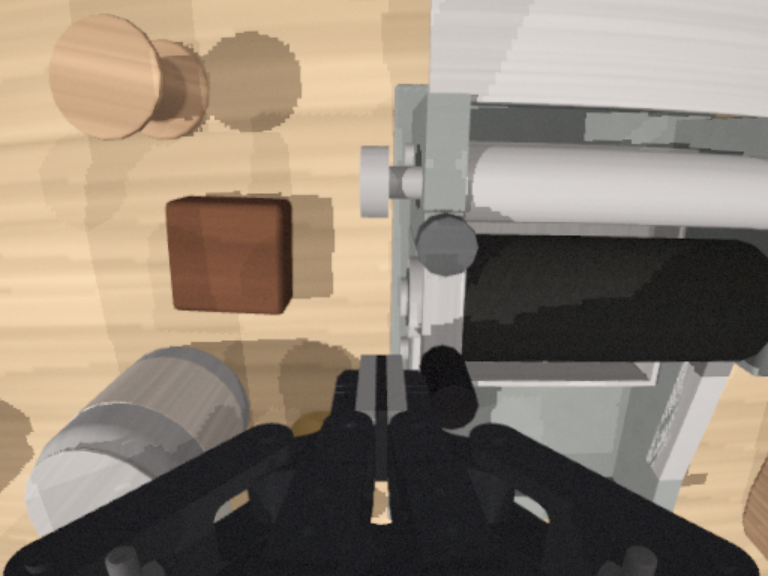

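The wrist view shows the bar running from the hub (447,243) straight down the rails to the knob (447,385), over the left bearing. The 16 N reaction means it is against its end stop. I'll back off.

Call:
{"api": "move_arm", "payload": {"plan": [0, 3, 0, 0, 0, 0, 0, 0, 6, 0, 0, 0, 0, 0, 0, 8, 0, 0, 0, 0, 0, 0, 0, 30, 0, 0, 0, 0, 0, 0, 40, 0, 0, 0, 0, -20, 0, 30, 0, 0, 0, 0, -40, 0, 0, 0, 0, 0, 0, -40, 0, 0, 0, 0, 0, 0, 0, 0, 0, 0, 0, 0, 0]}}

```text
time: 16.25
eef_pos: [0.4986, 0.1009, 0.2223]
tcp_rot: [1.0, -0.017, -0.002, 0.0]
contact_force: [-0.3, -0.9, 0.1]
opening: 0.0
finger_force: 0.0
```

```bash
python3 - <<'E'
from h import *
save(grab('wrist'),'w6.png',1.5)
E
```

```text
(no output)
```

View pics/w6.png

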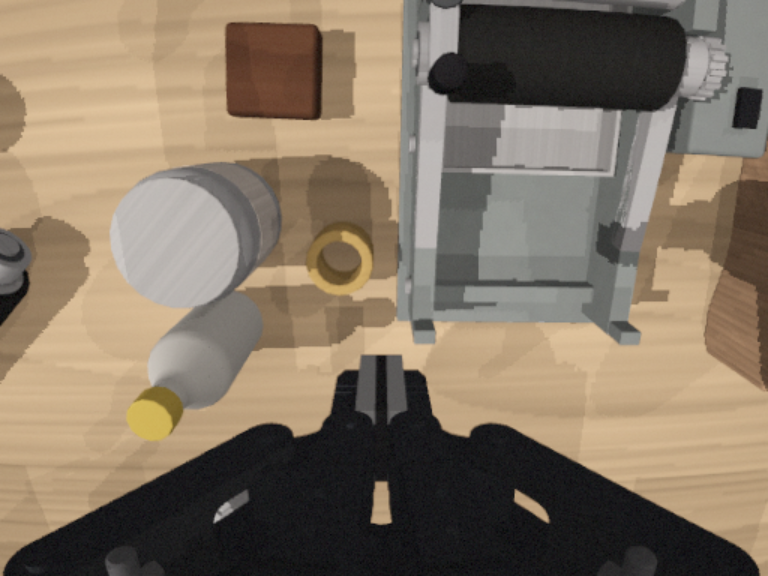

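The last view shows the roller seated at (570,57), the keeper knob at (448,72) over the left bearing, and the tin, bottle, sleeve and heel in view undisturbed.

```bash
python3 -c "from plant import order; print(order.sign_off())"
```

```text
the job is handed in; nothing more can be done
None
```

I pushed the roller up until both bearings dropped into their seats, turned the keeper to its end stop over the left bearing, and handed the job in at about 16 s with the arm clear.

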